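# Uncouple a trailer tongue from its test ball and hold it up

### The arm

A 6-joint arm with a two-finger parallel gripper is mounted at the origin on the work surface. World frame = base frame: x ahead of the robot, y to its left, z up, the work surface at z = 0. Lengths are in m, angles in rad, forces in N, time in s.
With the tool pointing down it reaches from about 0.35 to 1 m from the base axis. Payload 7.1 kg.
Tool frame: the origin (TCP) lies on the centre line of the jaws, within the pads' length; the fingertips stand 8 mm ahead of it and the grasp point (between the pads) lies 11 mm behind it; z points along the fingers, y is the direction in which the jaws open and shut (so a half turn about z gives the same grasp; the last joint's range is limited). The gripper opens to 85 mm and grips with 20 to 120 N. Pads are 22 mm wide; open, the fingers measure 114 mm over their backs; the gripper's body (76 mm by 85 mm) begins 54 mm behind the grasp point. The pads swing forward as they close: fully open they stand 13 mm farther back than shut.
Start: joints at [-1.316, 0.423, 1.63, -0, 1.089, -0.019], TCP at [0.169, -0.602, 0.239] pointing down, gripper open.
Joint ranges: [-3, 3], [-0.9, 2.11], [0.09, 2.58], [-1.31, 4.45], [0.11, 2.69], [-2.54, 2.54]. Speed limits (rad/s): [2.39, 2.39, 3.01, 3.14, 3.14, 3.14].

### API

Orientations are given as a rotation vector (axis times angle).
In Python, from plant import bot gives the robot as it stands. The module is installed in compiled form; this text tells all that it offers.
- The arm moves only by the tool move_arm, never from a script. Its argument "plan" is a list of rows, each a list of 4 numbers: the shift along the tool's x, y, z in mm, then the turn about the tool's z in degrees. A call has 1 to 12 rows; each row shifts and turns the commanded pose from where the row before left it, along the tool's axes as they then stand; what a row does not reach is not made up. A row lasts 1/8 s, in which the tool goes at most 62.5 mm and 10.7 degrees, less where a joint would pass 70% of its speed; a pose out of reach is approached as far as the arm can. A call with a gripper value outside its range is refused whole. "grip" is the opening, from 0 (shut) to 1 (fully open), set as the call begins (left out, the last holds). The fingers move at their own pace and stop on an object; "force" is the grip in N (left out, the last holds). Time passes only in rows, so rows that do not move let the fingers close. It gives the time, the measured TCP pose, the force and the opening at its end, in the units of the state.
- bot.sense(): the state, without advancing time (a new reading comes with each control period).
- bot.get_image(name): name is "scene" or "top"; returns a dict with "color" (384x512x3 uint8, red, green, blue), "fx", "fy", "cx", "cy" (pixels), "extrinsics" (4x4, takes a point from camera to world coordinates). Camera axes: x right, y up, looking along -z (the intrinsics and any distortion apply to the point x, -y, -z); pixel columns grow to the right and rows downward; lengths in m; the calibration is good to about 2 mm. A picture is of the moment at which its call begins. There is no depth.
- bot.finish_job(): hands the job in, once; it reports no verdict.
The state is a dict: "clock": time; "q": joint angles; "joint_vel": joint speeds; "tau": joint torques, N m; "ee_pos": TCP position; "ee_rot": TCP orientation; "wrist_force": force on the tool from outside, world axes, zero at the start; "wrist_torque": the same for the moment, N m; "gripper_width": finger opening in m.
Only numpy, scipy, OpenCV 4.12 (cv2) and the standard library are available. Lean on these libraries where they do the work, as an engineer would, in place of code of your own. Each camera call takes 0.05 s, during which the arm holds its last target.

### The job

On the hitch test stand, move the flat grip of the safety slide until it stands level with the black index marks on the tongue, so that the latch is free. Then pull the round latch post sideways against its spring, lift the coupler about 70 mm off the ball and finish while still holding it raised and still with the gripper; leave the other things on the bench where they are.

Things in the scene. Friction and masses are not known exactly. Their poses are not given: they have to be found in the camera images.
- stand: Fixed wooden board 410 x 230 x 18 mm on the bench. Origin on the bench surface; x runs along the tongue from the ball end to the pivot end, y across it, z up. In this frame the board spans x -160 to 250 and y -115 to 115 mm, the ball (radius 20 mm) is at x -85, y 0, z 77 mm, and two wooden cheeks (x 150 to 210, y 23 to 35 mm on both sides, top at z 118 mm) carry the tongue's pivot pin.
- tongue (a joint): Tongue angle about its pivot pin (rad): 0 level, coupler seated on the ball; grows as the coupler end rises, to 0.5. The latch post is 265 mm from the pin: a 70 mm lift is 0.267 rad. It falls back if let go; lifting at the post takes 4 to 7 N. With the latch below 14 mm its foot hooks under the ball mount's flange and the tongue rises only 2 mm. Slide and latch ride on the tongue and tilt with it.
- tongue_pivot (a point): Point on the axis of the tongue's pivot pin, on the tongue's centre line, 85 mm above the bench (stand frame x 180 mm). The axis is the stand's y.
- coupler (a point): Centre of the top of the dark steel coupler head that sits over the ball (70 mm long, 60 mm wide; stand x -85 mm, 105 mm above the bench when seated). Behind it runs the tongue, an aluminium tube 40 x 40 mm, top at 105 mm. Two small black index marks stand on the tube's two sides, 6 mm proud of its top, at stand x 65 mm.
- slide (a joint): Position of the safety slide on the tongue (m), 0 to 0.055, growing along the stand's +x (away from the ball). At 0.035 the grip's centre is level with the index marks and the notch in its steel bar faces the latch's lug: the latch is free. More than 7 mm off, the bar stops the latch after 4 mm. Starts between 0 and 0.015, stays where left; moving it takes about 3 N.
- slide_grip (a point): Grip point of the slide's flat black upright grip (24 mm along the tongue, 14 mm across it, top 160 mm above the bench): in its middle, on the tongue's centre line, 140 mm above the bench, 20 mm below the top. Axes are those of the tongue. Under the grip a steel foot reaches to 113 mm above the bench.
- latch (a joint): How far the latch is pulled out (m), 0 (home) to 0.024, growing along the stand's +y, the side where the latch's flat steel jaw hangs down beside the coupler. A spring pushes it home: 4.5 N at 0, 10.5 N at 0.020. The tongue is free from 0.014 on; the latch need not be pulled once the coupler is up, and springs home if let go.
- latch_grip (a point): Grip point of the latch's round steel post (20 mm in diameter, 50 mm tall, top 171 mm above the bench, standing on a cross plate whose top is at 121 mm): on its axis, 148 mm above the bench, 23 mm below its top, over the ball. Axes are those of the tongue. The post pulls along the tongue's +y and carries the whole tongue when lifted.
- wrench: Bystander: steel wrench 160 mm long, lying on the board beside the tongue. Leave it.
- spare_ball: Bystander: spare steel hitch ball, 40 mm wide and 60 mm tall, standing on the board. Leave it.
- grease_jar: Bystander: grey jar, 60 mm wide and 60 mm tall, beside the board. Leave it.
- screwdriver: Bystander: screwdriver 200 mm long lying beside the board. Leave it.
- tape_measure: Bystander: tape measure 68 x 36 x 64 mm beside the board. Leave it.
- oil_bottle: Bystander: white bottle 60 mm wide and 170 mm tall at the left side of the bench. Leave it.
- paint_can: Bystander: tin 80 mm wide and 100 mm tall at the left side of the bench. Leave it.
- hammer: Bystander: hammer 280 mm long lying at the right side of the bench. Leave it.

How it is judged:
On the way, in this order (a step that is already met when the one before it is completed fails the run):
1. the safety slide stands at the index marks (within 7 mm), tongue still down (value of joint slide between 0.028 and 0.042 m and value of joint tongue below 0.03 rad), for 0.2 s.
2. the latch is pulled clear (14 mm or more) with the coupler still on the ball (value of joint latch above 0.014 m and value of joint tongue below 0.03 rad), for 0.1 s.
At the end, for the whole second after the job is handed in: The gripper's fingers bear on the tongue or its latch or slide (more than 2 N) and hold the tongue still (under 0.05 rad/s) at 0.19 to 0.35 rad, which is the coupler 50 to 90 mm up off the ball; the safety slide is still within 7 mm of the index marks (value of joint slide between 0.028 and 0.042 m and value of joint tongue between 0.19 and 0.35 rad and velocity of joint tongue between -0.05 and 0.05 rad/s and contact force between the fingers and tongue above 2 N); the arm keeps its last pose, push and grip.
It fails at once if any of the eight other things on the bench is shifted by more than 30 mm (distance of any of wrench, spare_ball, grease_jar, screwdriver, tape_measure, oil_bottle, paint_can, hammer from where it was at the start of the episode above 0.03 m).
It also fails if it takes over 40 s, if anything falls off the work surface, if the arm or the gripper's body presses on something with over 40 N, if the wrist force passes 120 N, or if a joint passes its speed limit or range.

## Working session

There is one attempt and no reset: what is moved stays moved. The work goes in short steps, Python scripts to look and compute and a tool call to move; the robot and the scene stay as the last step left them, time stands still between calls to the robot, and variables do not carry over. Pictures are saved under pics/ and viewed, and the job is handed in when it is done.

Besides the shell and the picture viewer there is one more tool, called after ">>>" by a JSON object that holds its "fn" and its "kwargs". move_arm: Moves the arm, as the interface text tells. Its arguments: {"type":"object","properties":{"plan":{"type":"array"},"grip":{"type":"number"},"force":{"type":"number"}},"required":["plan"]}

```bash
mkdir -p pics; python3 - <<'E'
from plant import bot
import cv2,numpy as np
s=bot.sense()
print({k:np.round(v,3).tolist() for k,v in s.items()})
for n in("scene","top"):
    d=bot.get_image(n)
    cv2.imwrite(f"pics/{n}0.png",cv2.cvtColor(d["color"],cv2.COLOR_RGB2BGR))
    print(n,d["fx"],d["fy"],d["cx"],d["cy"],np.round(d["extrinsics"],4).tolist(),[k for k in d])
E
```

```text
{'clock': 0.0, 'q': [-1.316, 0.424, 1.631, -0.0, 1.089, -0.019], 'joint_vel': [0.0, 0.001, -0.001, -0.0, -0.0, 0.002], 'tau': [-0.002, -55.74, -28.174, -0.0, 0.007, -0.0], 'ee_pos': [0.169, -0.601, 0.239], 'ee_rot': [-3.111, -0.429, 0.0], 'wrist_force': [0.858, -0.747, 0.121], 'wrist_torque': [-0.035, -0.024, 0.047], 'gripper_width': 0.085}
scene 386.73075015344904 386.73075015344904 257.02837167405784 190.82050850606075 [[0.629, -0.5849, 0.5121, 1.1573], [0.7774, 0.48, -0.4065, -0.4221], [-0.008, 0.6538, 0.7566, 0.917], [0.0, 0.0, 0.0, 1.0]] ['color', 'fx', 'fy', 'cx', 'cy', 'extrinsics']
top 492.367799016743 492.367799016743 256.18355619085105 187.84276961703355 [[0.0253, 0.9859, -0.1653, 0.3117], [-0.9996, 0.0276, 0.0116, 0.0135], [0.016, 0.165, 0.9862, 1.7642], [0.0, 0.0, 0.0, 1.0]] ['color', 'fx', 'fy', 'cx', 'cy', 'extrinsics']
```

View pics/scene0.png

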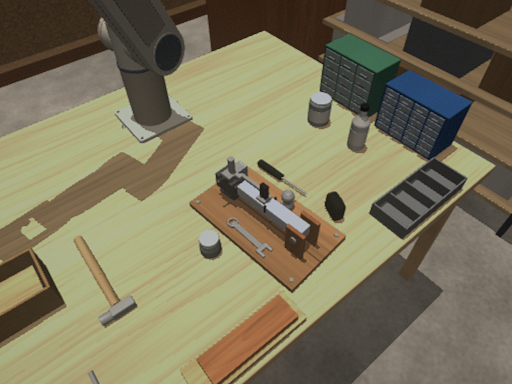

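View pics/top0.png

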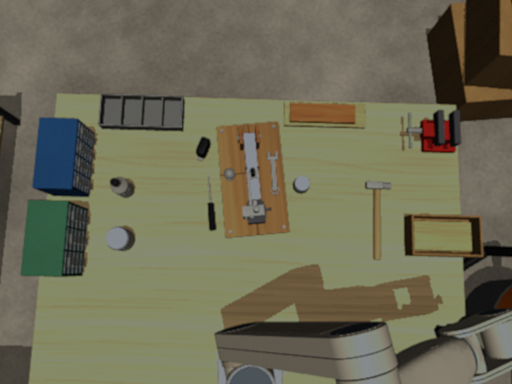

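The scene view shows the stand centred at about (265,220), with the post at (231,163) and the grip at (264,190). In the top view the board spans about (217,123) to (288,236), with the coupler at the lower end. Next I'll zoom in.

```bash
python3 - <<'E'
import cv2
a=cv2.imread("pics/scene0.png")[135:285,180:350]; cv2.imwrite("pics/s0z.png",cv2.resize(a,None,fx=4.6,fy=4,interpolation=cv2.INTER_CUBIC)[:, :] if 0 else cv2.resize(a,None,fx=4,fy=4,interpolation=cv2.INTER_CUBIC))
a=cv2.imread("pics/top0.png")[115:245,190:330]; cv2.imwrite("pics/t0z.png",cv2.resize(a,None,fx=4.5,fy=4.5,interpolation=cv2.INTER_CUBIC))
E
```

```text
(no output)
```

View pics/s0z.png

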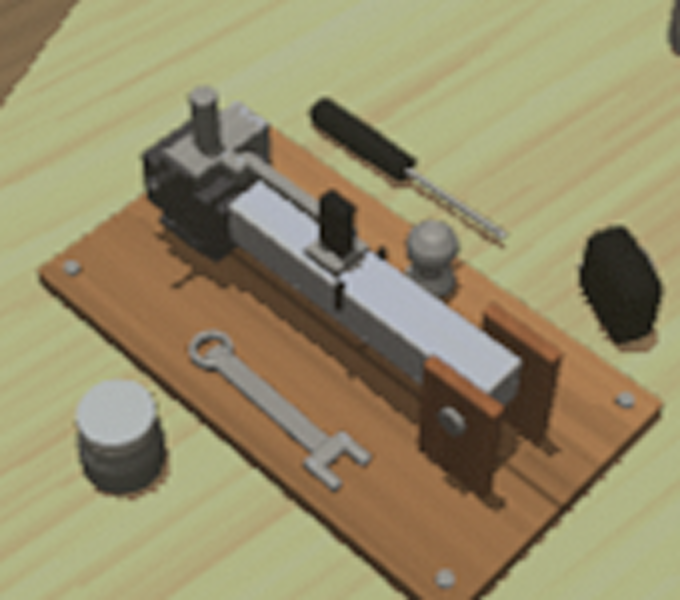

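View pics/t0z.png

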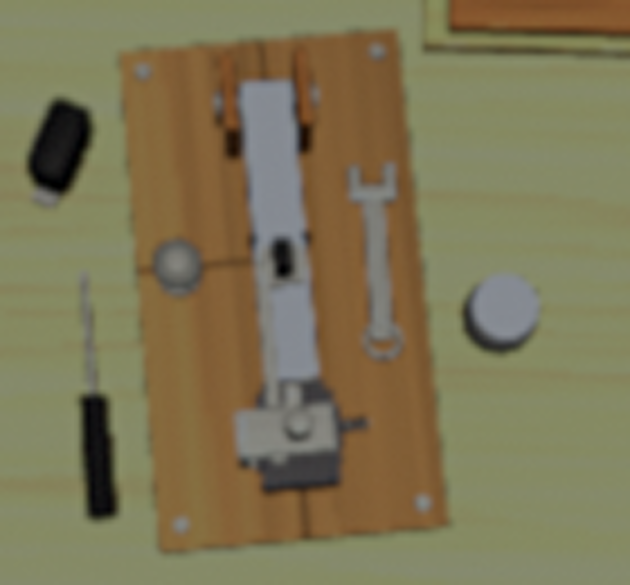

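```bash
cat > h.py <<'E'
import numpy as np
from scipy.optimize import least_squares
from scipy.spatial.transform import Rotation as R
CAM={}
def loadcam(bot=None):
    import json
    return {k:(v[0],v[1],v[2],v[3],np.array(v[4])) for k,v in json.load(open("cam.json")).items()}
def proj(c,P):
    fx,fy,cx,cy,E=c; p=np.linalg.inv(E)@np.append(P,1); 
    return np.array([cx+fx*p[0]/-p[2], cy+fy*(-p[1])/-p[2]])
def s2w(t,P):
    x,y,a=t[:3]; c,s=np.cos(a),np.sin(a)
    return np.array([x+c*P[0]-s*P[1], y+s*P[0]+c*P[1], P[2]])
E
python3 - <<'E'
from plant import bot
import json
json.dump({n:[float(d["fx"]),float(d["fy"]),float(d["cx"]),float(d["cy"]),d["extrinsics"].tolist()] for n in("scene","top") for d in[bot.get_image(n)]},open("cam.json","w"))
E
python3 - <<'E'
from h import *
C=loadcam()
T=lambda u,v:np.array([(u+.5)/4.5-.5+190,(v+.5)/4.5-.5+115])
S=lambda u,v:np.array([(u+.5)/4-.5+180,(v+.5)/4-.5+135])
obs=[("top",T(122,52),(.25,.115,.018)),("top",T(397,30),(.25,-.115,.018)),("top",T(449,525),(-.16,-.115,.018)),("top",T(160,552),(-.16,.115,.018)),
("scene",S(40,272),(-.16,-.115,.018)),("scene",S(660,405),(.25,.115,.018)),
("scene",S(204,94),(-.085,0,.171)),("top",T(299,424),(-.085,0,.171))]
g=[("scene",S(337,197)),("top",T(282,246))]
def f(t):
    r=[(proj(C[c],s2w(t,P))-o) for c,o,P in obs]+[(proj(C[c],s2w(t,(.03+t[3],0,.16)))-o) for c,o in g]
    return np.concatenate(r)
z=least_squares(f,[.7,0,0,0.0],loss="soft_l1")
print(z.x); print(f(z.x).reshape(-1,2).round(2))
t=z.x
for n,P in dict(post=(-.085,0,.148),grip=(.03+t[3],0,.14),mark=(.065,0,.105),pivot=(.18,0,.085)).items(): print(n,s2w(t,P).round(4))
for c,k,P in [("scene",S,0)]:
    for y in(.023,-.023):print(proj(C[c],s2w(t,(.065,y,.111))))
E
```

```text
[0.59656028 0.00444122 0.11367832 0.01529515]
[[-0.94 -0.61]
 [ 0.3  -0.76]
 [-0.22  0.24]
 [-0.69 -0.09]
 [-2.06 -0.73]
 [ 0.25 -0.48]
 [-1.14  0.09]
 [-0.39 -0.83]
 [-0.27  1.63]
 [-0.11  0.36]]
post [ 0.5121 -0.0052  0.148 ]
grip [0.6416 0.0096 0.14  ]
mark [0.6611 0.0118 0.105 ]
pivot [0.7754 0.0249 0.085 ]
[274.60664325 196.7134488 ]
[262.85842781 206.2198019 ]
```

```bash
cat >> h.py <<'E'
T0=np.array([0.59656,0.00444,0.11368])
def go(bot,tgt,yaw=T0[2]):
    s=bot.sense(); M=R.from_rotvec(s["ee_rot"]).as_matrix()
    y=np.arctan2(M[1,0],M[0,0]); d=(np.array(tgt)-s["ee_pos"])*1000
    print("t",round(float(s["clock"]),2),"pos",s["ee_pos"].round(4),"z",M[:,2].round(3),"wf",s["wrist_force"].round(1),"w",round(float(s["gripper_width"]),4),"q",np.round(s["q"],2))
    dyaw=yaw-y
    M2=R.from_euler("z",yaw).as_matrix()@np.diag([1,-1,-1.])
    print("turn deg about tool z",np.degrees(-dyaw).round(2),"shift tool now",(M.T@d).round(1),"shift in turned tool",(M2.T@d).round(1))
E
python3 - <<'E'
from h import *
from plant import bot
go(bot,[.6416,.0096,.235])
E
```

```text
t 0.2 pos [ 0.1689 -0.6014  0.2388] z [-0.     0.001 -1.   ] wf [ 0.   0.4 -0.2] w 0.0858 q [-1.32  0.42  1.63 -0.    1.09 -0.02]
turn deg about tool z 9.18 shift tool now [ 620.3 -460.4    4.3] shift in turned tool [ 538.9 -553.4    3.8]
```

>>> {"fn": "move_arm", "kwargs": {"plan": [[0,0,0,9.2],[30,-31,0,0],[40,-41,0,0],[40,-41,0,0],[40,-41,0,0],[40,-41,0,0],[40,-41,0,0],[40,-41,0,0],[40,-41,0,0],[40,-41,0,0],[40,-41,0,0],[40,-41,0,0]], "grip": 1, "force": 40}}

```text
clock: 1.7
ee_pos: [0.5474, -0.1133, 0.2394]
ee_rot: [3.136, 0.178, 0.0]
wrist_force: [0.2, 0.3, -0.2]
gripper_width: 0.0852
```

```bash
python3 - <<'E'
from h import *
from plant import bot
go(bot,[.6416,.0096,.235])
E
```

```text
t 1.7 pos [ 0.5474 -0.1133  0.2394] z [ 0. -0. -1.] wf [ 0.2  0.3 -0.2] w 0.0852 q [-0.23  0.33  1.78 -0.    1.04  1.23]
turn deg about tool z -0.02 shift tool now [ 107.5 -111.4    4.4] shift in turned tool [ 107.6 -111.4    4.4]
```

>>> {"fn": "move_arm", "kwargs": {"plan": [[35,-37,0,0],[35,-37,0,0],[25,-27,2,0],[12.5,-10.5,2,0],[0,0,0,0],[0,0,0,0]]}}

```text
clock: 2.45
ee_pos: [0.6399, 0.0069, 0.2352]
ee_rot: [3.136, 0.176, -0.001]
wrist_force: [-0.9, -0.2, 0.2]
gripper_width: 0.0855
```

```bash
python3 - <<'E'
from h import *
from plant import bot
import cv2
go(bot,[.6416,.0096,.129])
a=bot.get_image("scene")["color"][60:285,150:400,::-1]; cv2.imwrite("pics/s1.png",cv2.resize(a,None,fx=2.5,fy=2.5,interpolation=cv2.INTER_CUBIC))
a=bot.get_image("top")["color"][115:265,190:330,::-1]; cv2.imwrite("pics/t1.png",cv2.resize(a,None,fx=4,fy=4,interpolation=cv2.INTER_CUBIC))
E
```

```text
t 2.45 pos [0.6399 0.0069 0.2352] z [-0.001 -0.    -1.   ] wf [-0.9 -0.2  0.2] w 0.0855 q [-0.01  0.45  1.6  -0.    1.09  1.45]
turn deg about tool z -0.07 shift tool now [  2.1  -2.5 106.2] shift in turned tool [  2.   -2.4 106.2]
```

View pics/s1.png

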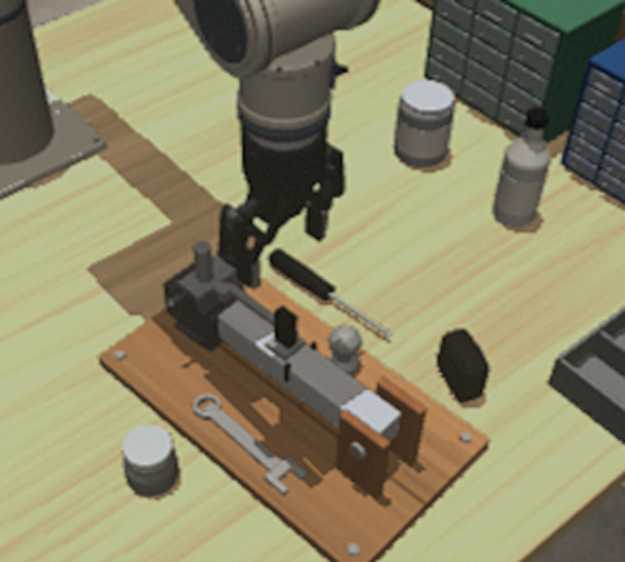

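View pics/t1.png

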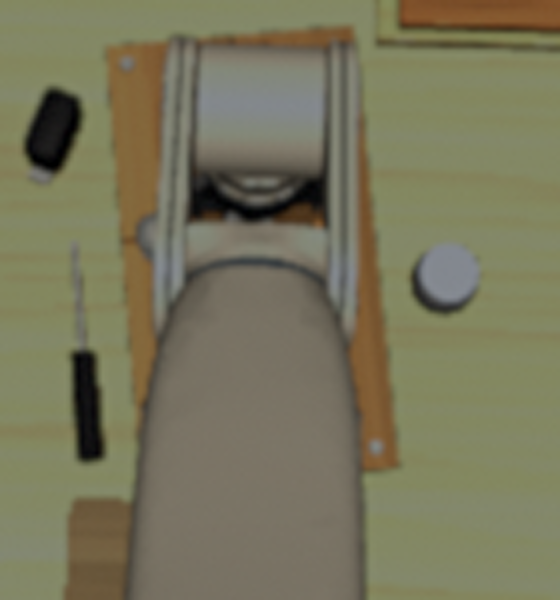

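The scene view shows the fingers straddling the grip, which is at about (286,325) in the crop. The arm blocks the top view. I'll descend and close.

>>> {"fn": "move_arm", "kwargs": {"plan": [[2,-2.4,15,0],[0,0,25,0],[0,0,25,0],[0,0,20,0],[0,0,14,0],[0,0,7,0],[0,0,0,0],[0,0,0,0]]}}

```text
clock: 3.55
ee_pos: [0.6429, 0.0106, 0.1301]
ee_rot: [3.136, 0.178, 0.002]
wrist_force: [-0.2, -0.7, 0.3]
gripper_width: 0.0857
```

```bash
python3 - <<'E'
from h import *
from plant import bot
import cv2
go(bot,[.6416,.0096,.129])
a=bot.get_image("scene")["color"][110:260,180:340,::-1]; cv2.imwrite("pics/s2.png",cv2.resize(a,None,fx=4,fy=4,interpolation=cv2.INTER_CUBIC))
E
```

```text
t 3.55 pos [0.6429 0.0106 0.1301] z [ 0.001  0.    -1.   ] wf [-0.2 -0.7  0.3] w 0.0857 q [-0.    0.58  1.66  0.    0.9   1.46]
turn deg about tool z -0.02 shift tool now [-1.4  0.9  1.1] shift in turned tool [-1.4  0.9  1.1]
```

View pics/s2.png

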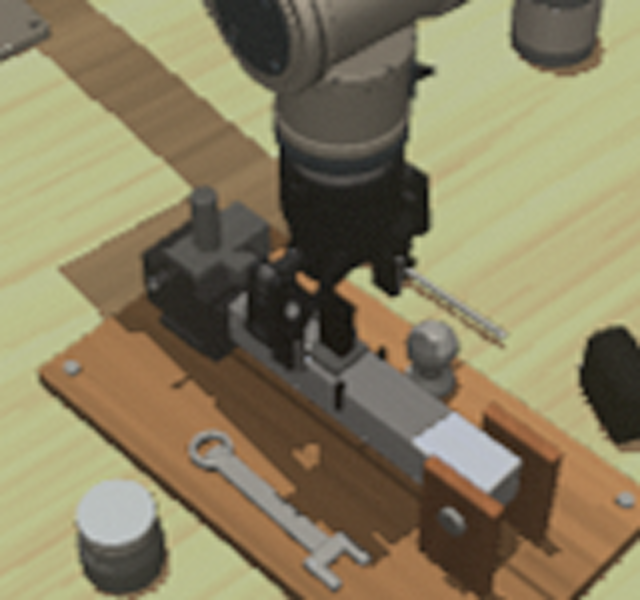

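The near finger at (285,320) and the far finger at (390,270) stand on either side of the grip at (337,315). I'll close them.

>>> {"fn": "move_arm", "kwargs": {"plan": [[0,0,0,0],[0,0,0,0],[0,0,0,0],[0,0,0,0],[0,0,0,0],[0,0,0,0]], "grip": 0, "force": 40}}

```text
clock: 4.35
ee_pos: [0.6424, 0.0102, 0.1295]
ee_rot: [3.136, 0.178, 0.0]
wrist_force: [-0.5, -3.1, 1.6]
gripper_width: 0.0136
```

```bash
python3 - <<'E'
from h import *
from plant import bot
import cv2
go(bot,[.6416,.0096,.129])
a=bot.get_image("scene")["color"][110:260,180:340,::-1]; cv2.imwrite("pics/s3.png",cv2.resize(a,None,fx=4,fy=4,interpolation=cv2.INTER_CUBIC))
E
```

```text
t 4.35 pos [0.6424 0.0102 0.1295] z [ 0. -0. -1.] wf [-0.5 -3.1  1.6] w 0.0136 q [-0.    0.58  1.66 -0.    0.9   1.46]
turn deg about tool z -0.02 shift tool now [-0.9  0.5  0.5] shift in turned tool [-0.9  0.5  0.5]
```

View pics/s3.png

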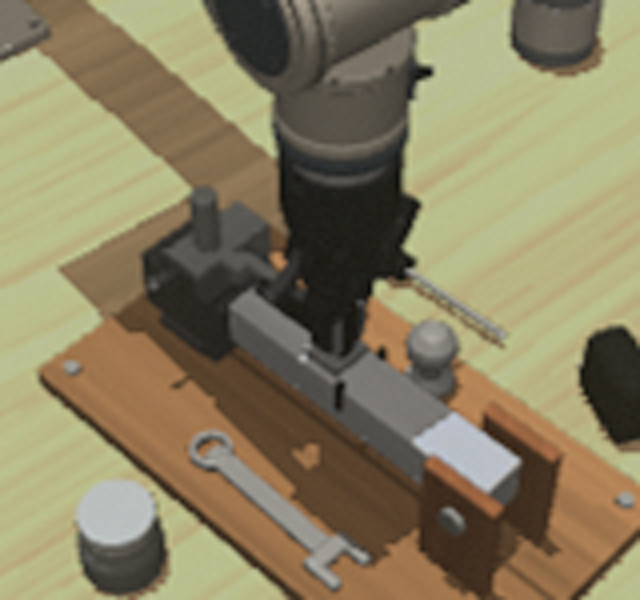

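The jaws hold the grip at 13.6 mm wide (14 expected). Now I'll slide it about 20 mm along tool +x, which is stand +x.

>>> {"fn": "move_arm", "kwargs": {"plan": [[5,0,0,0],[5,0,0,0],[5,0,0,0],[5,0,0,0],[0,0,0,0],[0,0,0,0]]}}

```text
clock: 5.15
ee_pos: [0.6632, 0.0127, 0.1295]
ee_rot: [3.136, 0.178, 0.003]
wrist_force: [3.2, -4.4, -0.2]
gripper_width: 0.0137
```

```bash
python3 - <<'E'
from h import *
from plant import bot
import cv2
go(bot,[.6611,.0118,.129])
a=bot.get_image("scene")["color"][150:240,220:320,::-1]; cv2.imwrite("pics/s4.png",cv2.resize(a,None,fx=6,fy=6,interpolation=cv2.INTER_CUBIC))
E
```

```text
t 5.15 pos [0.6632 0.0127 0.1295] z [ 0.002 -0.    -1.   ] wf [ 3.2 -4.4 -0.2] w 0.0137 q [ 0.    0.61  1.61 -0.    0.93  1.46]
turn deg about tool z -0.03 shift tool now [-2.2  0.7  0.5] shift in turned tool [-2.2  0.7  0.5]
```

View pics/s4.png

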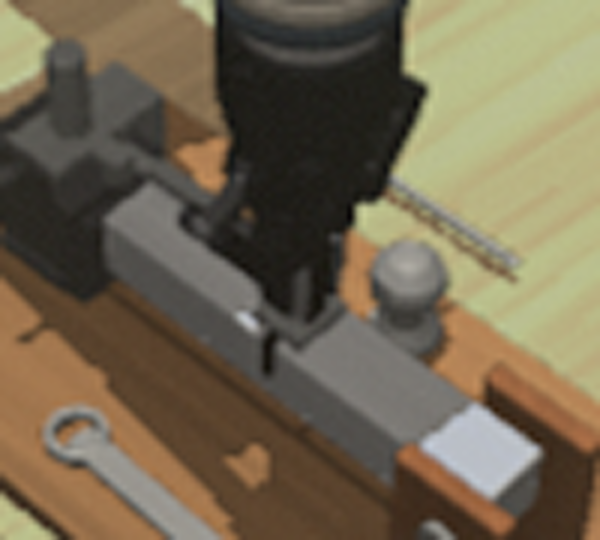

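The slide has moved with the gripper. The near mark is at (267,340) and the slide foot's near corner at (295,340). I'll release, move to above the post and measure with the view clear.

>>> {"fn": "move_arm", "kwargs": {"plan": [[0,0,0,0],[0,0,0,0],[0,0,0,0],[0,0,-10,0],[0,0,-25,0],[0,0,-30,0],[-30,0,-20,0],[-50,0,0,0],[-50,0,0,0],[-20,0,0,0],[0,0,0,0],[0,0,0,0]], "grip": 1}}

```text
clock: 6.7
ee_pos: [0.5147, -0.004, 0.2151]
ee_rot: [3.136, 0.178, 0.003]
wrist_force: [1.1, 0.9, -0.5]
gripper_width: 0.0851
```

```bash
python3 - <<'E'
from h import *
from plant import bot
import cv2
go(bot,[.5121,-.0052,.137])
a=bot.get_image("scene")["color"]; cv2.imwrite("pics/s5f.png",a[:,:,::-1])
a=a[130:250,210:330,::-1]; cv2.imwrite("pics/s5.png",cv2.resize(a,None,fx=5,fy=5,interpolation=cv2.INTER_CUBIC))
a=bot.get_image("top")["color"];cv2.imwrite("pics/t5f.png",a[:,:,::-1])
a=a[115:245,190:330,::-1]; cv2.imwrite("pics/t5.png",cv2.resize(a,None,fx=4.5,fy=4.5,interpolation=cv2.INTER_CUBIC))
E
```

```text
t 6.7 pos [ 0.5147 -0.004   0.2151] z [ 0.002  0.    -1.   ] wf [ 1.1  0.9 -0.5] w 0.0851 q [-0.03  0.29  1.89  0.    0.95  1.43]
turn deg about tool z -0.03 shift tool now [-2.8  0.9 78.1] shift in turned tool [-2.7  0.9 78.1]
```

View pics/s5.png

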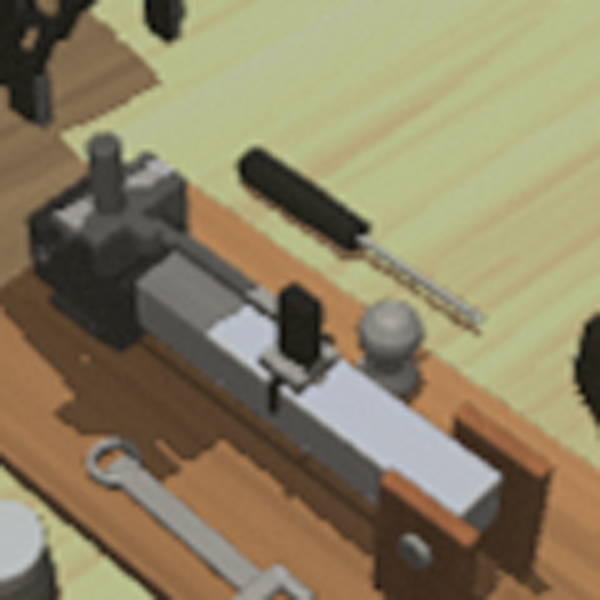

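View pics/t5.png

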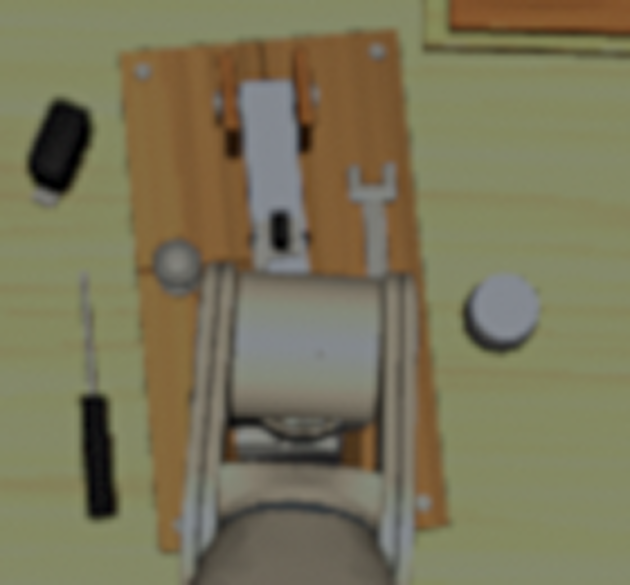

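```bash
python3 - <<'E'
from h import *
import cv2
C=loadcam()
def draw(f,cam,x0,y0,w,h,k,s,out):
    a=cv2.imread(f)[y0:y0+h,x0:x0+w]; a=cv2.resize(a,None,fx=k,fy=k,interpolation=cv2.INTER_CUBIC)
    q=lambda P:tuple(int(round(v)) for v in ((proj(C[cam],s2w(T0,P))-[x0,y0]+.5)*k-.5))
    def rect(x,y,z,hx,hy,col):
        cv2.polylines(a,[np.array([q((x+i*hx,y+j*hy,z)) for i,j in((1,1),(1,-1),(-1,-1),(-1,1))])],True,col,1)
    rect(.03+s,0,.16,.012,.007,(0,0,255)); rect(.03+s,0,.121,.012,.007,(0,255,255))
    for y in(.023,-.023): 
        for z in(.111,.105):cv2.circle(a,q((.065,y,z)),3,(0,255,0),-1)
    rect(-.05+.1,0,.105,.1,.02,(255,0,0))
    cv2.circle(a,q((-.085,0,.171)),4,(255,0,255),1)
    cv2.imwrite(out,a)
draw("pics/s5f.png","scene",220,155,75,60,10,.035,"pics/o5s.png")
draw("pics/t5f.png","top",225,145,50,45,12,.035,"pics/o5t.png")
E
```

```text
(no output)
```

View pics/o5s.png

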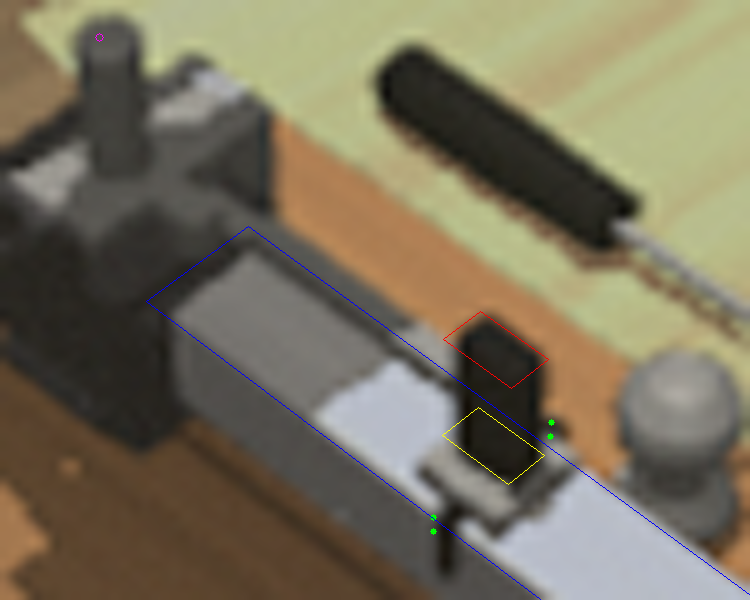

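View pics/o5t.png

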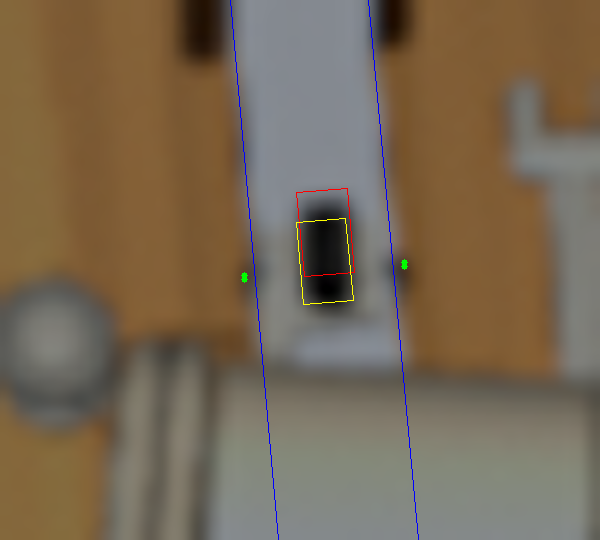

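In both views the grip lines up with the marks: once the fit's own offset is removed, the slide is at about 33 to 34 mm. The post is at (105,140) in the scene crop, within 2 mm of the fit. I'll descend on it and close.

>>> {"fn": "move_arm", "kwargs": {"plan": [[-2,1.5,10,0],[0,0,20,0],[0,0,25,0],[0,0,14,0],[0,0,7,0],[0,0,2,0],[0,0,0,0],[0,0,0,0]]}}

```text
clock: 7.8
ee_pos: [0.5118, -0.0058, 0.1369]
ee_rot: [3.136, 0.178, 0.002]
wrist_force: [-0.9, 0.8, -0.1]
gripper_width: 0.0853
```

```bash
python3 - <<'E'
from h import *
from plant import bot
import cv2
go(bot,[.5121,-.0052,.137])
a=bot.get_image("scene")["color"]
a=a[110:230,190:310,::-1]; cv2.imwrite("pics/s6.png",cv2.resize(a,None,fx=5,fy=5,interpolation=cv2.INTER_CUBIC))
E
```

```text
t 7.8 pos [ 0.5118 -0.0058  0.1369] z [ 0.001 -0.    -1.   ] wf [-0.9  0.8 -0.1] w 0.0853 q [-0.03  0.41  1.95  0.    0.78  1.42]
turn deg about tool z -0.03 shift tool now [ 0.3 -0.6 -0.1] shift in turned tool [ 0.3 -0.6 -0.1]
```

View pics/s6.png

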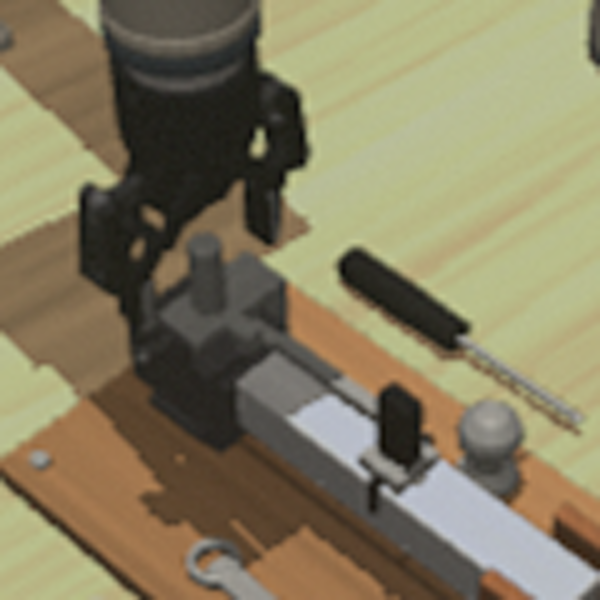

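The fingers stand either side of the post (205,270). I'll close with a firm grip.

>>> {"fn": "move_arm", "kwargs": {"plan": [[0,0,0,0],[0,0,0,0],[0,0,0,0],[0,0,0,0],[0,0,0,0],[0,0,0,0]], "grip": 0, "force": 80}}

```text
clock: 8.6
ee_pos: [0.5113, -0.0054, 0.1365]
ee_rot: [-3.136, -0.177, 0.0]
wrist_force: [-1.5, 4.6, 5.5]
gripper_width: 0.018
```

```bash
python3 - <<'E'
from h import *
from plant import bot
go(bot,[.5121,-.0052,.137])
E
```

```text
t 8.6 pos [ 0.5113 -0.0054  0.1365] z [-0.     0.001 -1.   ] wf [-1.5  4.6  5.5] w 0.018 q [-0.03  0.41  1.95  0.    0.78  1.42]
turn deg about tool z -0.04 shift tool now [ 0.8 -0.1 -0.5] shift in turned tool [ 0.8 -0.1 -0.5]
```

>>> {"fn": "move_arm", "kwargs": {"plan": [[0,-3,0,0],[0,-5,0,0],[0,-5,0,0],[0,-4,0,0],[0,-2,0,0],[0,0,0,0],[0,0,0,0],[0,0,0,0]]}}

```text
clock: 9.6
ee_pos: [0.5094, 0.0114, 0.1365]
ee_rot: [3.134, 0.178, 0.0]
wrist_force: [-1.9, -9.6, 5.0]
gripper_width: 0.0185
```

```bash
python3 - <<'E'
from h import *
from plant import bot
import cv2
go(bot,[.5121,-.0052,.137])
a=bot.get_image("scene")["color"]
a=a[110:230,190:310,::-1]; cv2.imwrite("pics/s7.png",cv2.resize(a,None,fx=5,fy=5,interpolation=cv2.INTER_CUBIC))
E
```

```text
t 9.6 pos [0.5094 0.0114 0.1365] z [ 0.    -0.002 -1.   ] wf [-1.9 -9.6  5. ] w 0.0185 q [ 0.    0.41  1.95 -0.    0.78  1.46]
turn deg about tool z -0.0 shift tool now [ 0.8 16.8 -0.4] shift in turned tool [ 0.8 16.8 -0.5]
```

View pics/s7.png

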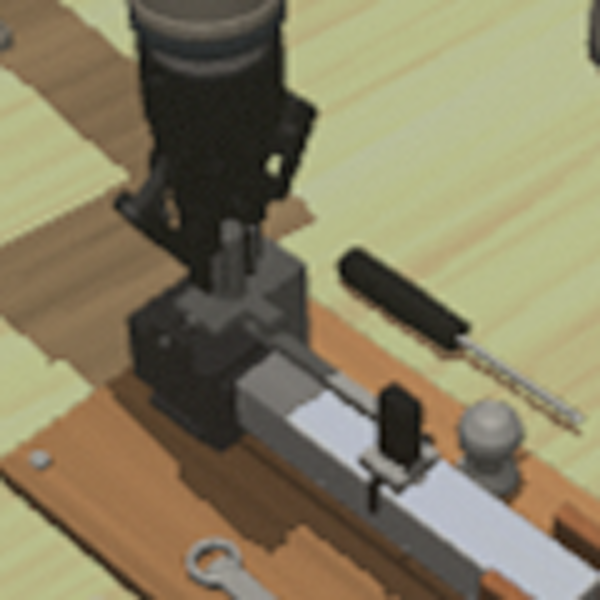

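```bash
python3 - <<'E'
from h import *
from plant import bot
import cv2
C=loadcam()
a0=bot.get_image("scene")["color"]; cv2.imwrite("pics/s7f.png",a0[:,:,::-1])
x0,y0,k=205,130,10
a=cv2.resize(a0[y0:y0+60,x0:x0+70,::-1],None,fx=k,fy=k,interpolation=cv2.INTER_CUBIC)
a=cv2.convertScaleAbs(a,alpha=1.6,beta=20)
s=bot.sense();M=R.from_rotvec(s["ee_rot"]).as_matrix();p=s["ee_pos"]
def q(P):return tuple(int(round(v)) for v in ((proj(C["scene"],P)-[x0,y0]+.5)*k-.5))
for y,col in((.01,(0,0,255)),(-.01,(0,255,255))):
    cv2.polylines(a,[np.array([q(p+M@np.array([i*.011,y,z])) for i,z in((1,.008),(-1,.008),(-1,-.03),(1,-.03))])],True,col,1)
for z in(.123,.171):
  cv2.polylines(a,[np.array([q(s2w(T0,(-.085+.01*np.cos(t),.0168+.01*np.sin(t),z))) for t in np.linspace(0,6.28,30)])],True,(0,255,0),1)
cv2.imwrite("pics/o7.png",a)
E
```

```text
(no output)
```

View pics/o7.png

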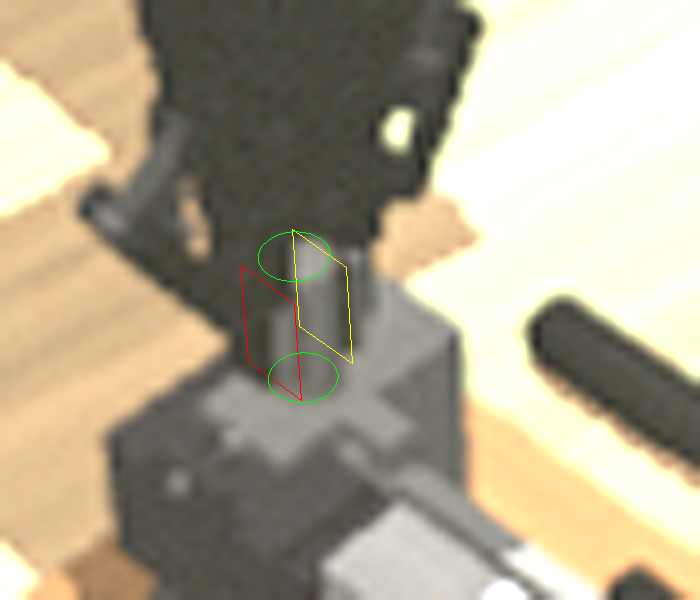

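The latch is pulled 16.8 mm with 9.6 N, which matches the spring law for 17 mm. Now I'll lift along the arc, the first third first.

>>> {"fn": "move_arm", "kwargs": {"plan": [[1.7,0,-6.6,0],[1.8,0,-6.6,0],[2,0,-6.5,0],[2.1,0,-6.5,0],[0,0,0,0]]}}

```text
clock: 10.32
ee_pos: [0.5161, 0.0122, 0.1615]
ee_rot: [3.134, 0.178, -0.003]
wrist_force: [2.4, -9.0, -9.3]
gripper_width: 0.0183
```

```bash
python3 - <<'E'
from h import *
from plant import bot
import cv2
go(bot,[.5121,-.0052,.137])
a=bot.get_image("scene")["color"]
a=a[90:230,190:330,::-1]; cv2.imwrite("pics/s8.png",cv2.resize(a,None,fx=4,fy=4,interpolation=cv2.INTER_CUBIC))
E
```

```text
t 10.32 pos [0.5161 0.0122 0.1615] z [-0.002 -0.003 -1.   ] wf [ 2.4 -9.  -9.3] w 0.0183 q [ 0.    0.38  1.92 -0.    0.84  1.46]
turn deg about tool z 0.0 shift tool now [-5.9 16.8 24.6] shift in turned tool [-6.  16.9 24.5]
```

View pics/s8.png

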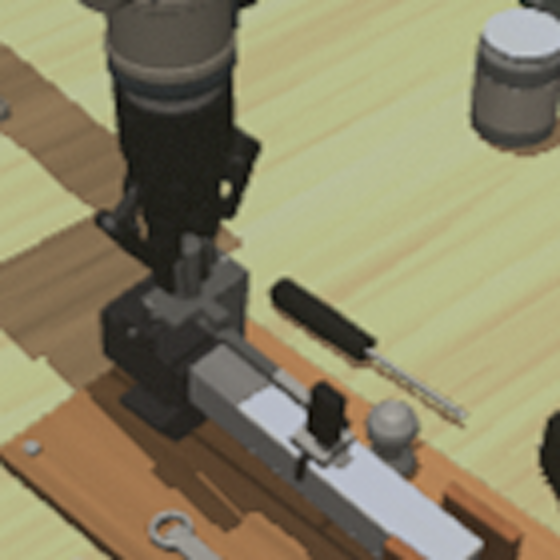

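The coupler has risen: the ball mount shows below it at (160,405). The vertical load of about 9 N fits the tongue's weight. I'll continue to about 0.27 rad.

>>> {"fn": "move_arm", "kwargs": {"plan": [[2.4,0,-6.4,0],[2.4,0,-6.3,0],[2.7,0,-6.3,0],[2.7,0,-6.2,0],[3,0,-6.1,0],[3,0,-6.1,0],[1.1,0,-2.5,0],[1.1,0,-2,0],[0,0,0,0],[0,0,0,0],[0,0,0,0],[0,0,0,0]]}}

```text
clock: 11.88
ee_pos: [0.5333, 0.0139, 0.2028]
ee_rot: [3.133, 0.179, -0.007]
wrist_force: [-2.2, -10.0, -5.1]
gripper_width: 0.0184
```

```bash
python3 - <<'E'
from h import *
from plant import bot
import cv2
go(bot,[.5121,-.0052,.137])
a=bot.get_image("scene")["color"];cv2.imwrite("pics/s9f.png",a[:,:,::-1])
a=a[90:240,190:350,::-1]; cv2.imwrite("pics/s9.png",cv2.resize(a,None,fx=4,fy=4,interpolation=cv2.INTER_CUBIC))
E
```

```text
t 11.88 pos [0.5333 0.0139 0.2028] z [-0.004 -0.004 -1.   ] wf [ -2.2 -10.   -5.1] w 0.0184 q [ 0.01  0.34  1.86 -0.    0.95  1.47]
turn deg about tool z 0.01 shift tool now [-22.9  16.4  65.9] shift in turned tool [-23.2  16.6  65.8]
```

View pics/s9.png

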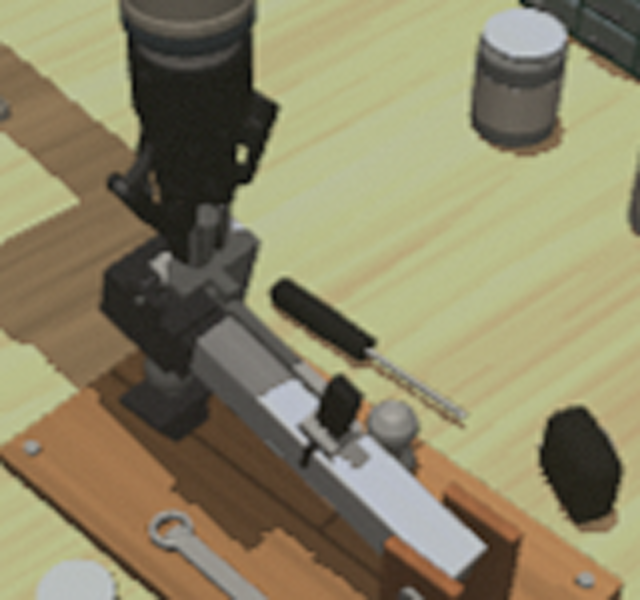

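```bash
python3 - <<'E'
from h import *
from plant import bot
import cv2
C=loadcam()
x0,y0,k=205,125,8
a=cv2.resize(cv2.imread("pics/s9f.png")[y0:y0+75,x0:x0+95],None,fx=k,fy=k,interpolation=cv2.INTER_CUBIC)
th=.26
def tl(P):
    x,z=P[0]-.18,P[2]-.085
    return (.18+x*np.cos(th)+z*np.sin(th),P[1],.085+z*np.cos(th)-x*np.sin(th))
q=lambda P:tuple(int(round(v)) for v in ((proj(C["scene"],s2w(T0,tl(P)))-[x0,y0]+.5)*k-.5))
def rect(x,z,hx,hy,col):cv2.polylines(a,[np.array([q((x+i*hx,j*hy,z)) for i,j in((1,1),(1,-1),(-1,-1),(-1,1))])],True,col,1)
rect(.065,.16,.012,.007,(0,0,255));rect(.05,.105,.1,.02,(255,0,0))
for y in(.023,-.023):cv2.circle(a,q((.065,y,.111)),3,(0,255,0),-1)
cv2.circle(a,q((-.085,.0165,.171)),4,(255,0,255),1)
cv2.imwrite("pics/o9.png",a)
s=bot.sense();print(s["ee_pos"].round(4),s["joint_vel"].round(4),s["wrist_force"].round(1),s["clock"])
E
```

```text
[0.5333 0.0139 0.2028] [-0.     -0.0019 -0.0008 -0.0004 -0.0017 -0.0009] [-2.1 -8.7 -5.7] 11.925
```

View pics/o9.png

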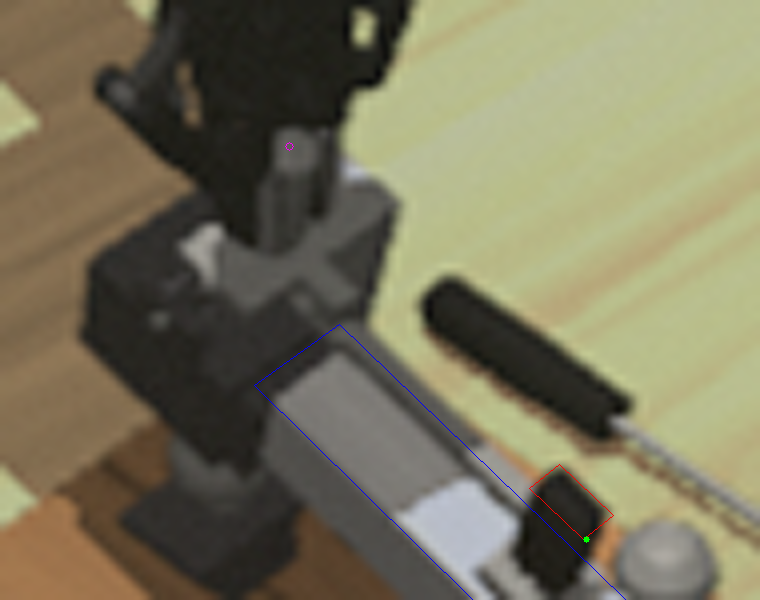

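The overlay drawn for 0.26 rad with the slide at the marks fits the picture: the post top and grip top are within a pixel or two. The arm is still, so I'm handing in.

```bash
python3 - <<'E'
from plant import bot
print(bot.finish_job())
s=bot.sense();print(s["clock"],s["ee_pos"].round(4),s["wrist_force"].round(1),s["gripper_width"])
E
```

```text
the job is handed in; nothing more can be done
None
the job is handed in; nothing more can be done
```

I handed the job in at about 12 s with the coupler raised and held still by the gripper; the system reports no verdict.

- **Slide:** I gripped the slide and moved it about 20 mm. Both cameras put it at roughly 33–34 mm, level with the marks and inside the 28–42 mm window.
- **Latch:** I pulled the post 16.8 mm. The pull of about 9.6 N matches the spring at that distance, so the latch was clear of its 14 mm threshold.
- **Lift:** I lifted along the pivot arc. The tool rose 66 mm, which is about 0.26 rad. A camera overlay drawn for that angle, with the slide at the marks, fits the final picture to within a pixel or two.
- **Holding:** Joint speeds were near zero in the last check. The gripper was set to 80 N, with 5–6 N of vertical load on the wrist.
- **Other things on the bench:** None looked moved in the pictures where I could see them. My last pictures were crops and did not show all eight.

**Checks that disagreed:**
- The gripper read about 18 mm on the 20 mm post. I took this as the pads giving slightly, and it held steady through the lift.
- The two cameras differed by 2–3 mm on where the post stood.
- A state reading after hand-in was refused, so nothing was checked during the judged second.

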